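Make up the caddy for the tan shoe job

ROBOT

A 6-joint arm with a two-finger parallel gripper is mounted at the origin on the work surface. World frame = base frame: x ahead of the robot, y to its left, z up, the work surface at z = 0. Lengths are in m, angles in degrees, forces in N, time in s.
With the tool pointing down it reaches from about 0.4 to 0.825 m from the base axis. Payload 7 kg.
Tool frame: the origin (TCP) lies midway between the tips of the shut fingers; the grasp point (between the pads) lies 19 mm behind it; z points along the fingers, y is the line along which they close (so a half turn about z gives the same grasp; the last joint's range is limited). The gripper opens to 88 mm and grips with 3 to 60 N. Pads are 19 mm wide; open, the fingers measure 130 mm over their backs; the gripper's body (78 mm by 193 mm) begins 47 mm behind the grasp point.
Start: joints at [-48.868, 20.546, 0.682, 0, -70.136, -16.507], TCP at [0.281, -0.614, 0.227] pointing down, gripper open.
Joint ranges: [-176.03, 176.03], [-82.01, 121.73], [-58.28, 71.71], [-173.87, 95.51], [-174.79, -0.11], [-173.66, 173.66]. Speed limits (degrees/s): [136.94, 136.94, 172.46, 180, 180, 180].

INTERFACE

Orientations are given as a 3x3 rotation matrix whose columns are the frame's x, y, z axes.
In Python, from rig import robot gives the robot as it stands. Calls block until the motion is done:
- robot.goto(position, orientation): joint-space move of the TCP to a pose.
- robot.servo_line(position, ori=None, speed=0.15): straight line of the TCP; ori=None keeps the orientation; speed is the mean speed in m/s.
- robot.movej(angles): joint-space move.
- robot.move_gripper(opening): opening from 0.0 (shut) to 1.0 (fully open); the grip force is fixed at half the most; returns when the fingers have stopped.
- robot.dwell(seconds).
- robot.ik(position, orientation): joint angles nearest the present ones, or None.
- robot.grab_frame(name): name is "scene" or "top"; returns (picture, depth): 480x640x3 uint8, red, green, blue; 480x640 float32, m along the optical axis (not along the pixel's ray), 0 where there is no reading.
- robot.camera_info(name): a dict with "vfov" (degrees; the focal length in pixels is half the picture's height over the tangent of half this angle, whatever the lens; pixels are square), "cx", "cy" (the principal point, pixels), "view" (4x4, takes a point from world to camera coordinates). Camera axes: x right, y down, z forward; pixel columns grow to the right and rows downward; lengths in m; the calibration is good to about 2 mm. A picture is of the moment at which its call begins. camera_info takes no time and is no camera call.
A pose or a line that the arm cannot do raises robot.Unreachable and nothing moves.
- robot.job_done(): hands the job in; it is judged then, once.
Readings, each from a call of its own:
- robot.read_t(): time.
- robot.read_qpos(): joint angles.
- robot.read_qvel(): joint speeds.
- robot.read_effort(): joint torques, N m.
- robot.read_position(): TCP position.
- robot.read_tcp_rot(): TCP orientation.
- robot.read_force(): force on the tool from outside, world axes, zero at the start.
- robot.read_ft_torque(): the same for the moment, N m.
- robot.read_grip_width(): opening from 0.0 (shut) to 1.0 (fully open).
- robot.read_finger_force(): force on a finger pad.
Only numpy, scipy, OpenCV 4.12 (cv2) and the standard library are available. Lean on these libraries where they do the work, as an engineer would, in place of code of your own. Each camera call takes 0.05 s, during which the arm holds its last target. There are 200 camera calls.

TASK

Make up the red caddy for the pair of tan shoes: put the tan polish tin in the round well, the spool of tan thread over the spindle, the bottle of tan edge dressing upright in the deep square cup and the banded pair of tan heels flat in the shallow lined tray. Leave the black tin and the black thread standing where they are on the bench.

Things in the scene. Friction and masses are not known exactly. Their poses are not given: they have to be found in the camera images.
- tan_tin: Tan shoe-polish tin, a flat round can: 62 mm across the tan lid, 26 mm high, steel lower part 59 mm across; about 90 g. Loose, lying lid up. Origin: centre of its underside, z up.
- tan_spool: Spool of tan waxed thread, an upright tube 40 mm across and 50 mm high with pale wooden ends and a 20 mm hole right through along its axis; about 70 g. Loose, standing on end. Origin: centre of its underside, z up along the hole.
- tan_bottle: Small bottle of tan edge dressing: round tan body 36 mm across and 48 mm high with a pale label, narrow shoulder, white cap 25 mm across up to 70 mm high; about 90 g. Loose, standing. Origin: centre of its underside, z up.
- tan_heels: A pair of tan rubber shoe heels, one on the other, held as one rigid block by a white paper band: D-shaped from above, 62 mm long (x; round back at -x, straight edge at +x), 56 mm wide (y), 24 mm thick; about 130 g. Loose, lying flat, best gripped across its two flat sides (along its y). Origin: centre of its underside, z up.
- black_tin: Black shoe-polish tin, otherwise just like the tan one (62 mm across, 26 mm high). Origin: centre of its underside. A look-alike that does not belong to this job: it must stay where it stands.
- black_spool: Spool of black waxed thread, otherwise just like the tan one (40 mm across, 50 mm high). Origin: centre of its underside. A look-alike that does not belong to this job: it must stay where it stands.
- tin_well: Fixed pale grey insert, 92 x 92 mm, edge 12 mm high, 4 mm floor; one of four in a row (any order, 96 mm pitch) along the red caddy (400 x 106 mm, walls 16 mm high). Origin: centre of its underside, 4 mm above the bench; y along the caddy, z up. This one holds a polish tin: a black ring on its floor, 76 mm inside, 84 mm outside, rises 7 mm above the floor (rim 15 mm above the bench).
- bottle_cup: Fixed pale grey insert, 92 x 92 mm, edge 12 mm high, 4 mm floor; one of four in a row (any order, 96 mm pitch) along the red caddy (400 x 106 mm, walls 16 mm high). Origin: centre of its underside, 4 mm above the bench; y along the caddy, z up. This one holds a bottle: a blue-grey square cup, open on top, 56 x 56 mm inside and 64 x 64 mm outside, 28 mm deep (rim 36 mm above the bench).
- spindle: Fixed pale grey insert, 92 x 92 mm, edge 12 mm high, 4 mm floor; one of four in a row (any order, 96 mm pitch) along the red caddy (400 x 106 mm, walls 16 mm high). Origin: centre of its underside, 4 mm above the bench; y along the caddy, z up. This one holds a spool: an upright brass pin in its centre, 8 mm thick with a pointed end, 39 mm tall above its floor (tip 47 mm above the bench).
- heel_tray: Fixed pale grey insert, 92 x 92 mm, edge 12 mm high, 4 mm floor; one of four in a row (any order, 96 mm pitch) along the red caddy (400 x 106 mm, walls 16 mm high). Origin: centre of its underside, 4 mm above the bench; y along the caddy, z up. This one holds the heels: an empty shallow tray with a dark grey lining, 84 x 84 mm inside, its edge 8 mm above its floor.
Things that resemble listed ones, but are neither listed nor needed, are in the scene too. Of the things that look like the tan_spool, the largest one is meant. Leave any yellow look-alike of the tan_tin alone.

How it is judged (in metres and radians):
At the end, for the whole second after the job is handed in: Upright or flat (within 0.12 rad), at rest, within 4 mm of its insert's floor and centred: tan tin in the ring (10 mm), tan spool on the spindle (10 mm), tan bottle in the cup (16 mm), tan heels in the lined tray (20 mm); the black tin and spool upright within 20 mm of where they began (horizontal distance between tan_tin and tin_well below 0.01 m and z of tan_tin in the frame of tin_well between 0 and 0.008 m and angle between each of tan_tin, tan_bottle, tan_spool, tan_heels's own z axis and vertical below 0.12 rad and linear speed of each of tan_tin, tan_bottle, tan_spool, tan_heels, black_tin, black_spool below 0.02 m/s and angular speed of each of tan_tin, tan_bottle, tan_spool, tan_heels below 0.2 rad/s and horizontal distance between tan_bottle and bottle_cup below 0.016 m and z of tan_bottle in the frame of bottle_cup between 0 and 0.008 m and horizontal distance between tan_spool and spindle below 0.01 m and z of tan_spool in the frame of spindle between 0 and 0.008 m and horizontal distance between tan_heels and heel_tray below 0.02 m and z of tan_heels in the frame of heel_tray between 0 and 0.008 m and distance of each of black_tin, black_spool from where it was at the start of the episode below 0.02 m and angle between each of black_tin, black_spool's own z axis and vertical below 0.2 rad); the robot touches nothing.
It fails at once if the black polish tin is shifted by more than 20 mm or tipped (distance of black_tin from where it was at the start of the episode above 0.02 m or angle between black_tin's own z axis and vertical above 0.3 rad).
It fails at once if the black thread spool is shifted by more than 20 mm or tipped (distance of black_spool from where it was at the start of the episode above 0.02 m or angle between black_spool's own z axis and vertical above 0.3 rad).
It also fails if it takes over 120 s, if anything falls off the work surface, if the arm or the gripper's body presses on something with over 40 N, if the wrist force passes 120 N, or if a joint passes its speed limit or range.

## Working session

There is one attempt and no reset: what is moved stays moved. The work goes in short steps, each a Python script; the robot and the scene stay as the last script left them, time stands still between calls to the robot, and variables do not carry over. Pictures are saved under pics/ and viewed, at most 14 in all, crops included, and the job is handed in when it is done.

```bash
ls; mkdir -p pics; python3 - <<'E'
from rig import robot
import cv2,numpy as np
for n in("scene","top"):
    im,d=robot.grab_frame(n); cv2.imwrite(f"pics/{n}0.png",im[:,:,::-1]); np.savez(f"{n}0.npz",im=im,d=d)
    c=robot.camera_info(n);print(n,c["vfov"],c["cx"],c["cy"],c.keys());print(np.round(c["view"],4)); print((d==0).mean(),np.median(d))
E
```

```text
pics
scene 45.72355782468949 318.35819421931257 236.80037668467978 dict_keys(['vfov', 'cx', 'cy', 'view'])
[[ 0.1216  0.9925  0.0129 -0.037 ]
 [ 0.8513 -0.0976 -0.5155 -0.4003]
 [-0.5104  0.0736 -0.8568  1.4494]
 [ 0.      0.      0.      1.    ]]
0.00412109375 1.1936358
top 49.17844567685291 319.207302500887 237.25677287190393 dict_keys(['vfov', 'cx', 'cy', 'view'])
[[-0.0117 -0.9997 -0.0202  0.0144]
 [-0.9941  0.0138 -0.1072  0.505 ]
 [ 0.1075  0.0189 -0.994   1.0715]
 [ 0.      0.      0.      1.    ]]
0.003893229166666667 1.1186
```

View pics/scene0.png

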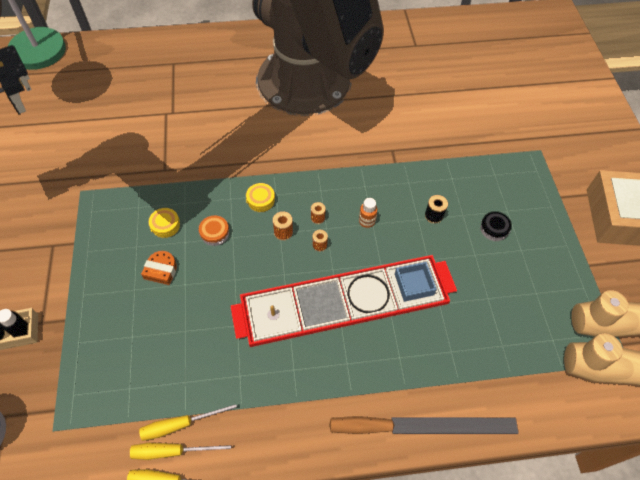

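View pics/top0.png

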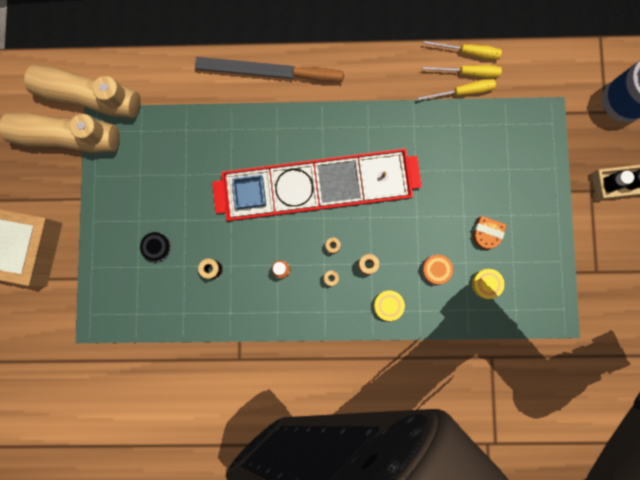

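The tan candidates are:
- **Tins:** orange at scene (213,229) / top (437,270). The yellow ones at scene (164,222) and (260,196) are look-alikes to leave alone.
- **Spools:** large at scene (283,225) / top (369,265). The two smaller ones at scene (318,212) and (320,240) don't fit "the largest".
- **Heels:** scene (159,267) / top (489,233).
- **Bottle:** scene (369,212) / top (281,269).

The caddy from -y to +y (scene, left to right) is spindle, tray, ring, cup. I'll confirm this in one enlarged crop.

```bash
cat > h.py <<'E'
import cv2,numpy as np
from rig import robot
class Cam:
    def __init__(s,n):
        c=robot.camera_info(n); s.f=240/np.tan(np.radians(c["vfov"]/2)); s.cx,s.cy=c["cx"],c["cy"]; V=np.array(c["view"]); s.R,s.t=V[:3,:3],V[:3,3]; s.o=-s.R.T@s.t
    def ray(s,uv):
        uv=np.atleast_2d(uv).astype(float); return np.c_[(uv[:,0]-s.cx)/s.f,(uv[:,1]-s.cy)/s.f,np.ones(len(uv))]@s.R
    def plane(s,uv,z):
        r=s.ray(uv); return s.o+r*((z-s.o[2])/r[:,2])[:,None]
    def deproj(s,uv,d): return s.o+s.ray(uv)*np.asarray(d)[:,None]
    def proj(s,P):
        p=np.atleast_2d(P)@s.R.T+s.t; return p[:,:2]/p[:,2:]*s.f+[s.cx,s.cy]
S,T=Cam("scene"),Cam("top")
def tri(us,ut):
    a,b=S.ray(us)[0],T.ray(ut)[0]; k=np.linalg.lstsq(np.c_[a,-b],T.o-S.o,rcond=None)[0]
    p,q=S.o+k[0]*a,T.o+k[1]*b; return (p+q)/2,np.linalg.norm(p-q)
E
python3 - <<'E'
from h import *
a=np.load("scene0.npz");b=np.load("top0.npz")
A=cv2.resize(a["im"][180:290,140:400],None,fx=3,fy=3,interpolation=2);B=cv2.resize(b["im"][220:310,260:520],None,fx=3,fy=3,interpolation=2)
cv2.imwrite("pics/crop1.png",np.vstack([A,B])[:,:,::-1])
for n,c,z in(("s",S,a),("t",T,b)):
    im,d=z["im"],z["d"]; hsv=cv2.cvtColor(im,cv2.COLOR_RGB2HSV)
    m=cv2.inRange(hsv,(4,110,70),(35,255,255)); box=np.zeros_like(m)
    P=T.proj if n=="t" else S.proj
    v,u=np.mgrid[:480,:640]; X=c.deproj(np.c_[u.ravel(),v.ravel()],d.ravel()).reshape(480,640,3)
    m[(X[:,:,0]<.35)|(X[:,:,0]>.8)|(abs(X[:,:,1])>.5)|(X[:,:,2]<.006)]=0
    k,l,st,ce=cv2.connectedComponentsWithStats(m)
    for i in range(1,k):
        if st[i,4]<40: continue
        q=l==i; p=X[q]; zt=np.percentile(p[:,2],95); top=p[p[:,2]>zt-.004]
        print(n,st[i,:5],np.median(hsv[q],0),"ztop %.4f"%zt,"topmean",top.mean(0).round(4), "bbox", (top.min(0)+top.max(0))[:2].round(4)/2,np.ptp(top,axis=0)[:2].round(4))
    mat=X[(abs(X[:,:,2])<.006)&(hsv[:,:,0]>60)&(hsv[:,:,0]<95)];print("mat z",np.median(mat[:,2]))
E
```

```text
s [246 188  29  23 516] [ 24. 202. 246.] ztop 0.0299 topmean [ 0.3694 -0.1339  0.0279] bbox [ 0.3714 -0.1347] [0.0427 0.0606]
s [428 195  20  17 219] [ 18. 122. 233.] ztop 0.0536 topmean [0.4432 0.2346 0.0516] bbox [0.44345 0.2358 ] [0.0404 0.0371]
s [311 203  15  20 238] [ 14.  155.  160.5] ztop 0.0406 topmean [ 0.421  -0.0165  0.0391] bbox [ 0.42165 -0.0162 ] [0.0283 0.0277]
s [360 204  18  16 147] [ 12. 188. 165.] ztop 0.0524 topmean [0.4485 0.0875 0.0507] bbox [0.44365 0.08845] [0.029  0.0344]
s [149 208  31  29 700] [ 23.  202.  217.5] ztop 0.0301 topmean [ 0.4053 -0.3403  0.0282] bbox [ 0.40545 -0.34105] [0.0608 0.0588]
s [273 212  20  27 447] [ 14. 157. 154.] ztop 0.0536 topmean [ 0.4501 -0.0934  0.0519] bbox [ 0.449   -0.09345] [0.0399 0.0369]
s [199 215  30  28 647] [ 12. 192. 222.] ztop 0.0304 topmean [ 0.4365 -0.2379  0.0283] bbox [ 0.43625 -0.23765] [0.0615 0.0581]
s [313 230  15  21 252] [ 14. 150. 161.] ztop 0.0405 topmean [ 0.4889 -0.0203  0.0388] bbox [ 0.48895 -0.0207 ] [0.0312 0.0282]
s [148 251  28  19 284] [ 12. 202. 216.] ztop 0.0281 topmean [ 0.4963 -0.3415  0.0
[... 1177 characters left out ...]
box [ 0.42585 -0.1398 ] [0.0777 0.2539]
t [199 259  20  20 257] [ 18. 118. 228.] ztop 0.0537 topmean [0.4417 0.235  0.0515] bbox [0.4415  0.23445] [0.0387 0.0398]
t [273 261  17  18  94] [ 11.  158.  188.5] ztop 0.0533 topmean [0.4392 0.0812 0.0517] bbox [0.43965 0.08495] [0.0308 0.0268]
t [473 269  32  30 751] [ 23. 168. 235.] ztop 0.0303 topmean [ 0.4045 -0.3398  0.0307] bbox [ 0.40445 -0.1915 ] [0.0596 0.3573]
t [324 271  14  15 113] [ 18. 117. 229.] ztop 0.0430 topmean [ 0.4184 -0.0156  0.0614] bbox [ 0.4103  -0.01455] [0.0466 0.0268]
t [374 291  31  21 540] [ 27. 163. 249.] ztop 0.0302 topmean [ 0.3689 -0.1333  0.0569] bbox [ 0.37085 -0.089  ] [0.0412 0.1523]
mat z 0.0015914493363824445
```

View pics/crop1.png

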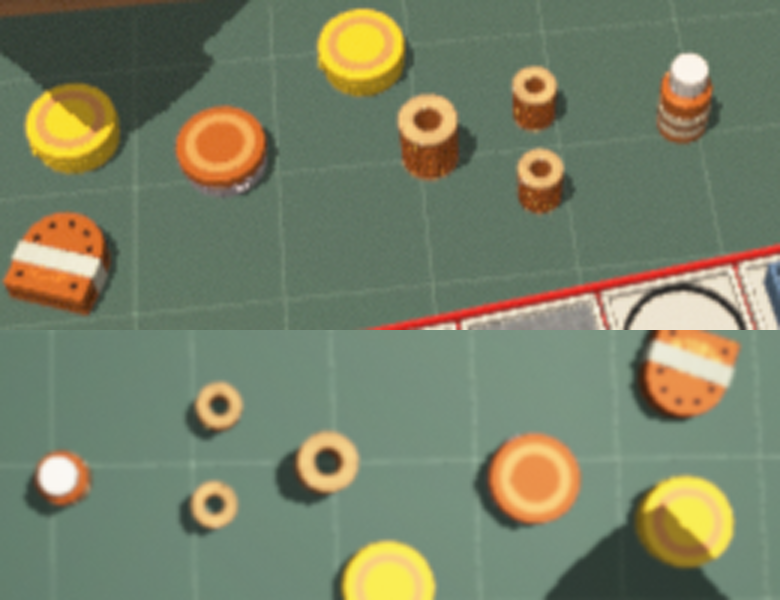

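The crop confirms it: the large spool at scene (283,225) is clearly bigger than the other two, the tan tin is orange with a steel base, and the neighbouring tins are yellow. Next I'll measure the centres by ray casting and triangulation.

```bash
cat >> h.py <<'E'
V,U=np.mgrid[:480,:640]; UV=np.c_[U.ravel(),V.ravel()]
def cloud(c,d): return c.deproj(UV,d.ravel()).reshape(480,640,3)
def big(m):
    k,l,st,ce=cv2.connectedComponentsWithStats(m.astype(np.uint8)); i=1+np.argmax(st[1:,4]); return l==i
def hullpts(m):
    c=max(cv2.findContours(big(m).astype(np.uint8),0,cv2.CHAIN_APPROX_NONE)[0],key=len); return cv2.convexHull(c)[:,0].astype(np.float32)
E
cat > meas.py <<'E'
from h import *
def run(tag,feats):
    dat={n:(c,)+tuple(robot.grab_frame(n)) for n,c in(("s",S),("t",T))} if tag is None else {n:(c,np.load(f)["im"],np.load(f)["d"]) for n,c,f in(("s",S,"scene0.npz"),("t",T,"top0.npz"))}
    for name,(xy,rad,z0,z1,lo,hi,shape) in feats.items():
        out=[]
        for n,(c,im,d) in dat.items():
            X=cloud(c,d); hsv=cv2.cvtColor(im,cv2.COLOR_RGB2HSV)
            m=(np.hypot(X[:,:,0]-xy[0],X[:,:,1]-xy[1])<rad)&(X[:,:,2]>z0)&(X[:,:,2]<z1)&(cv2.inRange(hsv,lo,hi)>0)
            if m.sum()<5: out.append(None);print(name,n,"none");continue
            h=hullpts(m); zt=np.median(X[big(m)][:,2])
            if shape=="c": ctr,ax,_=cv2.fitEllipse(h); ctr=np.array(ctr);
            elif shape=="m": ctr=UV.reshape(480,640,2)[big(m)].mean(0)
            else: M=cv2.moments(h);ctr=np.array([M["m10"],M["m01"]])/M["m00"]
            out.append((ctr,c,zt)); w=c.plane(h,zt)
            r=cv2.minAreaRect(w[:,:2].astype(np.float32)*1000)
            print(name,n,"px",ctr.round(1),"zdepth %.4f"%zt,"xy",c.plane(ctr,zt)[0,:2].round(4),"rect",np.round(r[1],1),"ang %.1f"%r[2])
        if None not in out:
            p,g=tri(out[0][0],out[1][0]); print("   tri",p.round(4),"gap %.4f"%g)
E
python3 - <<'E'
from meas import run
any_=((0,0,0),(180,255,255)); tan=((4,60,60),(24,255,255))
run(0,{
"tin":((.436,-.238),.045,.024,.034,*tan,"c"),
"spool":((.448,-.092),.032,.048,.058,*tan,"c"),
"cap":((.442,.086),.035,.066,.08,*any_,"c"),
"heels":((.512,-.348),.055,.022,.034,*any_,"p"),
"ring":((.62,.08),.075,.008,.03,(0,0,0),(180,255,90),"c"),
"cup":((.62,.18),.09,.02,.05,(95,60,0),(125,255,255),"p"),
"cuprim":((.62,.18),.09,.033,.05,(90,40,0),(130,255,255),"p"),
"pin":((.62,-.11),.06,.02,.06,*any_,"m"),
"lining":((.62,-.01),.075,.004,.03,(0,0,40),(180,60,150),"p"),
"caddyred":((.62,.04),.3,.008,.03,(170,120,60),(180,255,255),"p"),
"caddyred0":((.62,.04),.3,.008,.03,(0,120,60),(4,255,255),"p"),
})
E
```

```text
tin s px [213.2 227.6] zdepth 0.0273 xy [ 0.4371 -0.2374] rect [61.6 60. ] ang 24.8
tin t px [438.  269.4] zdepth 0.0273 xy [ 0.4348 -0.2375] rect [59.2 60.6] ang 43.6
   tri [ 0.4349 -0.238   0.024 ] gap 0.0004
spool s px [282.3 219.5] zdepth 0.0510 xy [ 0.4486 -0.0931] rect [39.9 39.8] ang 45.3
spool t px [369.  263.6] zdepth 0.0509 xy [ 0.4473 -0.0933] rect [36.6 38.8] ang 88.9
   tri [ 0.4474 -0.0932  0.0492] gap 0.0004
cap s px [369.5 203. ] zdepth 0.0700 xy [0.4409 0.0883] rect [23.1 24.9] ang 83.5
cap t px [279.1 268.2] zdepth 0.0702 xy [0.4392 0.0882] rect [24.4 23.7] ang 75.3
   tri [0.4394 0.0886 0.0677] gap 0.0003
heels s px [158.8 265.3] zdepth 0.0254 xy [ 0.5127 -0.3479] rect [57.9 62.9] ang 69.8
heels t px [489.4 232.5] zdepth 0.0254 xy [ 0.5105 -0.3475] rect [57.2 61.6] ang 69.0
   tri [ 0.5108 -0.3486  0.0221] gap 0.0002
ring s px [368.4 293. ] zdepth 0.0145 xy [0.6166 0.0614] rect [80.2 54. ] ang 43.5
ring t px [292.7 170.2] zdepth 0.0160 xy [0.652  0.0634] rect [ 3.9 32.3] ang 3.2
   tri [0.6398 0.0566 0.0645] gap 0.0070
cup s px [415.  280.7] zdepth 0.0316 xy [0.60
[... 343 characters left out ...]
1565 0.031 ] gap 0.0001
pin s px [272.3 308.9] zdepth 0.0413 xy [ 0.6406 -0.1297] rect [ 7.6 16.6] ang 85.3
pin t px [384.  173.7] zdepth 0.0426 xy [ 0.635  -0.1292] rect [ 7.2 12.1] ang 70.5
   tri [ 0.6371 -0.13    0.0336] gap 0.0003
lining s px [320.1 303. ] zdepth 0.0092 xy [ 0.6247 -0.0358] rect [80.4 81.7] ang 6.9
lining t px [338.5 180.9] zdepth 0.0091 xy [ 0.6285 -0.0348] rect [82.1 80.8] ang 6.3
   tri [ 0.6272 -0.0355  0.0146] gap 0.0015
caddyred s none
caddyred t none
caddyred0 s px [341.4 299.6] zdepth 0.0160 xy [0.6253 0.006 ] rect [111. 443.] ang 6.5
caddyred0 t px [316.5 184.6] zdepth 0.0163 xy [0.6198 0.0125] rect [107.8 442.9] ang 6.4
   tri [0.6214 0.0099 0.0067] gap 0.0057
```

Measurements hold up: tops are near 26/50/70/24 mm (depth reads about 1.5 mm high), the cup-to-pin distance is 287 mm against 288 nominal, and the caddy is turned 6.5°. The two views differ by 2–4 mm, so I'll use their means and move the tin first.

```bash
cat > act.py <<'E'
from h import *
C=np.array([.6219,.0128]); E_=np.array([.1133,-.9934]); YAW=6.5
SLOT={k:C+s*E_ for k,s in dict(cup=-.144,ring=-.048,tray=.048,spindle=.144).items()}
def rot(yaw):
    a=np.radians(yaw); y=np.array([np.cos(a),np.sin(a),0]); z=np.array([0,0,-1.]); return np.c_[np.cross(y,z),y,z]
def hop(xy,z,yaw):
    q=np.array(robot.read_qpos()); best=None
    for y in(yaw,yaw+180):
        j=robot.ik([*xy,z],rot(y))
        if j is not None:
            c=np.abs(np.array(j)-q).max()
            if best is None or c<best[0]: best=(c,y)
    robot.goto([*xy,z],rot(best[1]))
def pick(xy,yaw,h,opening,up=.15):
    robot.move_gripper(opening/.088); hop(xy,up,yaw)
    robot.servo_line([*xy,h]); robot.move_gripper(0.0)
    print("width mm %.1f"%(88*robot.read_grip_width()),"pad",robot.read_finger_force())
    robot.servo_line([*xy,up]); print("lifted width %.1f"%(88*robot.read_grip_width()),"F",np.round(robot.read_force(),2))
def place(xy,h,opening,up=.15,yaw=YAW):
    hop(xy,up,yaw); robot.servo_line([*xy,h+.02]); robot.servo_line([*xy,h+.0095],speed=.04)
    robot.dwell(.2); print("at",np.round(robot.read_position(),4),"F",np.round(robot.read_force(),2))
    robot.move_gripper(opening/.088); robot.servo_line([*xy,up]); print("t",robot.read_t())
E
python3 - <<'E'
from act import *
pick((.436,-.2375),YAW,.011,.086)
place(SLOT["ring"],.011,.080)
from meas import run
run(None,{"tin":(SLOT["ring"],.05,.030,.042,(4,60,60),(24,255,255),"c")})
print(SLOT)
E
```

```text
width mm 61.5 pad 30.00090479850769
lifted width 61.2 F [-0.63 -0.05 -0.67]
at [0.6166 0.0606 0.0206] F [ 0.29  0.8  -0.94]
t 9.0583Traceback (most recent call last):
  File "<stdin>", line 5, in <module>
  File "meas.py", line 3, in run
    dat={n:(c,)+tuple(robot.grab_frame(n)) for n,c in(("s",S),("t",T))} if tag is None else {n:(c,np.load(f)["im"],np.load(f)["d"]) for n,c,f in(("s",S,"scene0.npz"),("t",T,"top0.npz"))}
                      ~~~~~~~~~~~~~~~~^^^
ValueError: cameras: scene, top
```

```bash
sed -i 's/robot.grab_frame(n)) for n,c in(("s",S),("t",T))/robot.grab_frame({"s":"scene","t":"top"}[n])) for n,c in(("s",S),("t",T))/' meas.py
python3 - <<'E'
from act import *
from meas import run
pick((.5116,-.3477),69.4,.011,.086)
place(SLOT["tray"],.011,.080)
robot.goto([.45,-.25,.25],robot.read_tcp_rot())
run(None,{"tin":(SLOT["ring"],.05,.030,.042,(4,60,60),(24,255,255),"c"),
"heels":(SLOT["tray"],.055,.028,.042,(0,0,0),(180,255,255),"p"),
"spool":((.448,-.092),.032,.048,.058,(4,60,60),(24,255,255),"c"),
"ring":(SLOT["ring"],.06,.010,.03,(0,0,0),(180,255,110),"c")})
print(SLOT)
im=np.vstack([cv2.resize(robot.grab_frame(n)[0][y:y+100,x:x+260],None,fx=3,fy=3,interpolation=2) for n,x,y in(("scene",200,245),("top",190,135))])
cv2.imwrite("pics/c2.png",im[:,:,::-1])
E
```

```text
width mm 55.9 pad 30.00034064054489
lifted width 55.9 F [ 0.83 -0.59 -1.83]
at [ 0.6275 -0.0348  0.0207] F [ 0.33 -0.18 -1.78]
t 18.325
tin s px [368.6 289.1] zdepth 0.0349 xy [0.6178 0.0598] rect [62.  60.9] ang 33.3
tin t px [293.2 185.1] zdepth 0.0346 xy [0.6156 0.0613] rect [48.7 60.9] ang 82.5
   tri [0.6162 0.0609 0.0313] gap 0.0012
heels s px [320.1 299.8] zdepth 0.0329 xy [ 0.6286 -0.0367] rect [60.2 61.4] ang 6.2
heels t none
spool s px [282.2 219.4] zdepth 0.0510 xy [ 0.4483 -0.0932] rect [39.2 39.8] ang 61.9
spool t none
ring s px [366.8 293.2] zdepth 0.0155 xy [0.6173 0.0579] rect [81.1 38.2] ang 12.1
ring t px [292.7 170.2] zdepth 0.0153 xy [0.6522 0.0635] rect [ 3.9 32.3] ang 3.2
   tri [0.6398 0.0551 0.0637] gap 0.0101
{'cup': array([0.6055848, 0.1558496]), 'ring': array([0.6164616, 0.0604832]), 'tray': array([ 0.6273384, -0.0348832]), 'spindle': array([ 0.6382152, -0.1302496])}
```

View pics/c2.png

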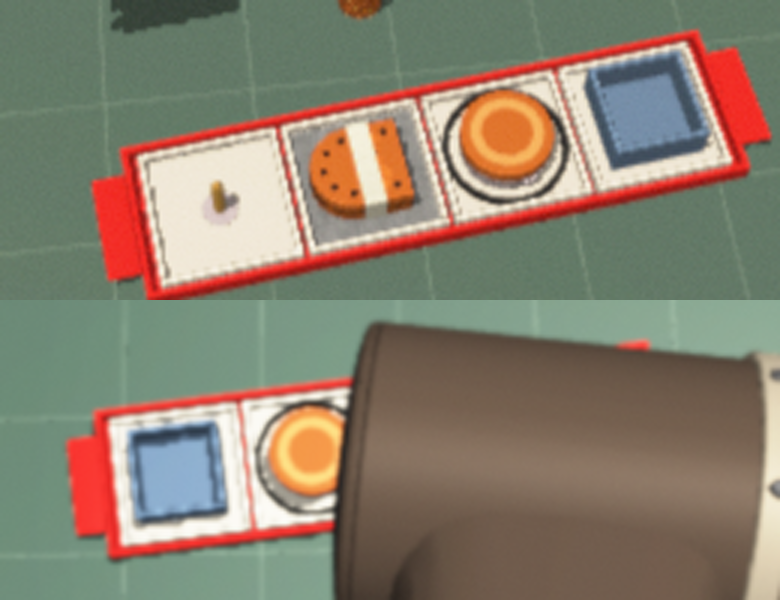

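The tin is seated in the ring (scene crop (505,130)) and the heels lie flat in the lined tray (crop (365,170)). Next are the spool and the bottle.

```bash
python3 - <<'E'
from act import *
from meas import run
pick((.448,-.0932),-20,.014,.060,up=.17)
place(SLOT["spindle"],.014,.060,up=.17)
pick((.440,.0883),YAW,.031,.065,up=.2)
place(SLOT["cup"],.031,.055,up=.2)
robot.movej([-48.868,20.546,.682,0,-70.136,-16.507])
tan=((4,60,60),(24,255,255))
run(None,{"tin":(SLOT["ring"],.05,.030,.042,*tan,"c"),
"heels":(SLOT["tray"],.055,.028,.042,(0,0,0),(180,255,255),"p"),
"spool":(SLOT["spindle"],.035,.052,.07,*tan,"c"),
"cap":(SLOT["cup"],.035,.070,.09,(0,0,0),(180,255,255),"c"),
"blackspool":((.4425,.235),.035,.046,.06,*tan,"c")})
print(SLOT)
im=np.vstack([cv2.resize(robot.grab_frame(n)[0][y:y+120,x:x+310],None,fx=2.5,fy=2.5,interpolation=2) for n,x,y in(("scene",210,190),("top",135,150))])
cv2.imwrite("pics/c3.png",im[:,:,::-1])
E
```

```text
width mm 39.5 pad 30.00085562467575
lifted width 39.6 F [-0.91  0.1  -1.44]
at [ 0.6383 -0.1303  0.0236] F [-0.28 -0.53 -0.01]
t 28.125
width mm 35.2 pad 30.002040411927737
lifted width 35.2 F [ 0.36 -0.29 -1.12]
at [0.6056 0.1559 0.0406] F [-0.5   0.68 -0.72]
t 37.1083
tin s px [368.6 289.2] zdepth 0.0349 xy [0.6179 0.0597] rect [62. 61.] ang 33.3
tin t px [294.  185.4] zdepth 0.0349 xy [0.6149 0.0596] rect [60.3 60.7] ang 71.3
   tri [0.6158 0.0602 0.0305] gap 0.0005
heels s px [320.1 299.8] zdepth 0.0329 xy [ 0.6285 -0.0367] rect [59.3 61.4] ang 6.2
heels t px [339.5 179.7] zdepth 0.0329 xy [ 0.626  -0.0365] rect [58.3 60.9] ang 6.2
   tri [ 0.6268 -0.0365  0.0292] gap 0.0001
spool s px [271.3 304.5] zdepth 0.0588 xy [ 0.6393 -0.1303] rect [42.1 39.2] ang 7.7
spool t px [385.2 171.2] zdepth 0.0588 xy [ 0.6365 -0.13  ] rect [37.1 37.8] ang 89.0
   tri [ 0.6375 -0.1304  0.0548] gap 0.0000
cap s px [418.9 269.1] zdepth 0.0785 xy [0.6076 0.1546] rect [25.3 25.8] ang 83.4
cap t px [245.4 187.2] zdepth 0.0782 xy [0.6036 0.1551] rect [24.8 24.4] ang 0.1
   tri [0.6047 0.1561 0.0728] gap 0.0001
blackspool s px [437.8 202.8] zdepth 0.0503 xy [0.4437 0.2355] rect [37.8 41.5] ang 77.3
blackspool t px [208.3 268.4] zdepth 0.0502 xy [0.4417 0.2352] rect [39. 39.] ang 63.6
   tri [0.4419 0.2361 0.0475] gap 0.0006
{'cup': array([0.6055848, 0.1558496]), 'ring': array([0.6164616, 0.0604832]), 'tray': array([ 0.6273384, -0.0348832]), 'spindle': array([ 0.6382152, -0.1302496])}
```

View pics/c3.png

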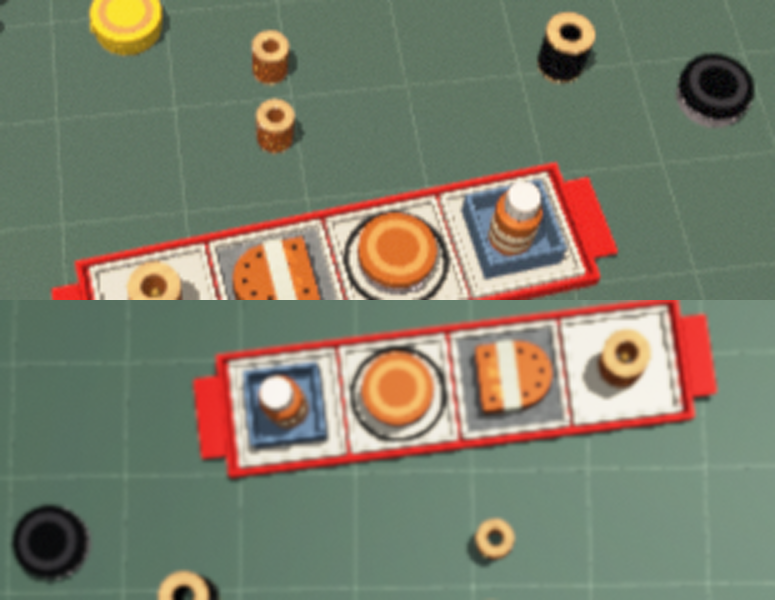

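The pictures show all four items upright and centred within about 2 mm. Tops are at 34, 33, 59 and 78 mm, which fits every item resting on its floor. The pin shows in the spool's hole at scene crop (153,285), and the black tin and spool are standing where they were. I'm handing in.

```bash
python3 -c "
from rig import robot
print(robot.job_done())"
```

```text
the job is handed in; nothing more can be done
None
```

I placed the tan tin, spool, bottle and heels in their caddy inserts, left the black tin and spool where they stood, and handed the job in; the rig returned no verdict, but my last camera check showed all four seated and centred.

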